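# Sweep loose nuts into the tilt-out bin and shut it

### The arm

A 7-joint arm with a two-finger parallel gripper is mounted at the origin on the work surface. World frame = base frame: x ahead of the robot, y to its left, z up, the work surface at z = 0. Lengths are in m, angles in degrees, forces in N, time in s.
With the tool pointing down it reaches from about 0.425 to 0.875 m from the base axis. Payload 4.7 kg.
Tool frame: the origin (TCP) lies at the centre of the arm's flange, where the gripper is bolted on; the fingertips stand 182 mm ahead of it and the grasp point (between the pads) lies 164 mm ahead of it; z points along the fingers, y is the line along which they close (so a half turn about z gives the same grasp; the last joint's range is limited). The gripper opens to 87 mm and grips with 3 to 60 N. Pads are 19 mm wide; open, the fingers measure 117 mm over their backs; the gripper's body (75 mm by 190 mm) begins 51 mm behind the grasp point.
Start: joints at [-68.463, 18.392, -4.016, 83.108, 1.295, 78.541, -3.26], TCP at [0.23, 0.608, 0.405] pointing down, gripper open.
Joint ranges: [-163.93, 163.93], [-17.29, 119.83], [-79.2, 71.16], [3.27, 140.29], [-89.18, 269.18], [5.43, 117.66], [-154.24, 154.24]. Speed limits (degrees/s): [147.25, 147.25, 180, 180, 180, 180, 180].

### API

Orientations are given as [roll, pitch, yaw] about the fixed x, y, z axes, in that order (R = Rz(yaw) Ry(pitch) Rx(roll)).
In Python, from cell import env gives the robot as it stands. The module is installed in compiled form; this text tells all that it offers.
- The arm moves only by the tool step_arm, never from a script. Its argument "steps" is one flat list of numbers, 5 for each row, row after row: the opening, from 0 (shut) to 1 (fully open), then the shift along the tool's x, y, z in mm, then the turn about the tool's z in degrees. In form: [grip, dx, dy, dz, roll, grip, dx, dy, dz, roll, ...]. A call has 1 to 12 rows; each row shifts and turns the commanded pose from where the row before left it, along the tool's axes as they then stand; what a row does not reach is not made up. A row lasts 1/8 s, in which the tool goes at most 62.5 mm and 10.7 degrees, less where a joint would pass 70% of its speed; a pose out of reach is approached as far as the arm can. A call with a gripper value outside its range is refused whole. The fingers move at their own pace and stop on an object; "grip_force" is the grip in N (left out, the last holds). Time passes only in rows, so rows that do not move let the fingers close. It gives the time, the measured TCP pose, the force, the opening and the grip force at its end, in the units of the state.
- env.get_obs(): the state, without advancing time (a new reading comes with each control period).
- env.read_camera(name): name is "scene" or "top" or "wrist"; returns a dict with "image" (480x640x3 uint8, red, green, blue), "camera_matrix" (3x3 intrinsics, pixels), "distortion" ([k1, k2, p1, p2, k3] as OpenCV has them; the pictures are not rectified), "R" (3x3) and "t" (3): a world point X has camera coordinates R X + t. Camera axes: x right, y down, z forward; pixel columns grow to the right and rows downward; lengths in m; the calibration is good to about 2 mm. A picture is of the moment at which its call begins. There is no depth.
- env.sign_off(): hands the job in; it is judged then, once.
The state is a dict: "time_s": time; "qpos": joint angles; "joint_velocities": joint speeds; "effort": joint torques, N m; "tool_pos": TCP position; "tool_rot": TCP orientation; "force": force on the tool from outside, world axes, zero at the start; "wrist_torque": the same for the moment, N m; "grip_width": finger opening in m; "grasp_force": force on a finger pad.
Only numpy, scipy, OpenCV 4.12 (cv2) and the standard library are available. Lean on these libraries where they do the work, as an engineer would, in place of code of your own. Each camera call takes 0.05 s, during which the arm holds its last target. There are 200 camera calls.

### The job

Three steel hex nuts lie loose on the white shelf. With closed fingers, sweep them across the shelf and off its front edge into the tilted-out grey bin below, without picking any of them up. When all three are in, push the bin fully shut and leave the other things on the shelf where they are.

Things in the scene. Friction and masses are not known exactly. Their poses are not given: they have to be found in the camera images.
- shelf: Fixed white PVC shelf: a board 360 deep (x) x 960 wide (y) x 12 thick on end panels, its flat top 140 above the table. Origin on the table (z = 0) straight below the middle of its front edge, the long edge nearer the robot; own +x goes deeper into the shelf, away from the robot, +y along the edge to the robot's left.
- bin (a joint): Hinge of the grey tilt-out bin below the shelf's front edge, the middle one of three (the outer two are shut and fixed). Rad: 0 = shut, front upright, its outer face 6 in front of the shelf edge; 0.7 = fully tilted out. Hinge line along the shelf's y at the foot of the front, 12 above the table, 3 in front of the shelf edge. Friction 0.2 N m: it stays where left; no latch or spring.
- bin_floor (a point): Middle of the bin's inner floor, 15 behind the hinge line and 4 above it when shut; turns with the bin (x into the bin, y along the shelf edge). Front 204 wide, 115 high, 6 thick; inside 196 wide; the back slopes up and away from the front. Tilted out, the mouth reaches 60 to 75 out in front of the shelf edge, below the shelf board.
- bin_lip (a point): Middle of the upper edge of the bin's front, 115 from the hinge; 95 to 113 above the table while tilted out, 127 when shut (just below the shelf board, whose underside is at 128).
- nut0: One of three equal plain steel hex nuts lying flat on the shelf: 30 across flats, 35 across corners, 16 high, 20 hole, about 65 g. Origin at the centre of its underside, z along the hole.
- nut1: One of three equal plain steel hex nuts lying flat on the shelf: 30 across flats, 35 across corners, 16 high, 20 hole, about 65 g. Origin at the centre of its underside, z along the hole.
- nut2: One of three equal plain steel hex nuts lying flat on the shelf: 30 across flats, 35 across corners, 16 high, 20 hole, about 65 g. Origin at the centre of its underside, z along the hole.
- driver_case: Screwdriver set in a black hard case with clear window, 100 x 170 x 39 high, lying towards the right end of the shelf. Leave alone. Origin at the centre of its underside.
- lantern: Blue plastic lantern, 90 across, 178 high, at the left end of the shelf. Leave alone. Origin at the centre of its underside.
- bulb: Small glass bulb, 45 across, lying in an open cardboard tray 60 x 90, 49 high in all, behind the nuts. Leave alone. Origin at the centre of the tray's underside.
- tape: Black roll of tape, 84 across, 20 high, lying flat behind the nuts. Leave alone. Origin at the centre of its underside.
- hasp: Aluminium lock hasp lying flat, 122 x 38, staple 21 high, near the front of the shelf at the left. Leave alone. Origin near its middle (hinge), on its underside.
- padlock: Brass padlock lying flat, body 34 x 42 x 20, shackle to +x, near the front of the shelf at the right. Leave alone. Origin at the centre of the body's underside.

How it is judged (in metres and radians):
On the way, in this order (a step that is already met when the one before it is completed fails the run):
1. all three nuts lie in the tilted-out bin (x of nut0 in the frame of bin_floor between -0.025 and 0.085 m and y of nut0 in the frame of bin_floor between -0.1 and 0.1 m and z of each of nut0, nut1, nut2 in the frame of bin_floor above -0.01 m and height (world z) of each of nut0, nut1, nut2 below 0.115 m and x of nut1 in the frame of bin_floor between -0.025 and 0.085 m and y of nut1 in the frame of bin_floor between -0.1 and 0.1 m and x of nut2 in the frame of bin_floor between -0.025 and 0.085 m and y of nut2 in the frame of bin_floor between -0.1 and 0.1 m and value of joint bin above 0.3 rad), for 0.2 s.
2. the bin is shut (value of joint bin below 0.06 rad), for 0.2 s.
At the end, for the whole second after the job is handed in: All three nuts lie inside the bin, at rest (under 30 mm/s), and the bin is shut to within 0.06 rad (lip within about 7 mm of home) (x of nut0 in the frame of bin_floor between -0.025 and 0.085 m and y of nut0 in the frame of bin_floor between -0.1 and 0.1 m and z of each of nut0, nut1, nut2 in the frame of bin_floor above -0.01 m and height (world z) of each of nut0, nut1, nut2 below 0.115 m and x of nut1 in the frame of bin_floor between -0.025 and 0.085 m and y of nut1 in the frame of bin_floor between -0.1 and 0.1 m and x of nut2 in the frame of bin_floor between -0.025 and 0.085 m and y of nut2 in the frame of bin_floor between -0.1 and 0.1 m and value of joint bin below 0.06 rad and linear speed of each of nut0, nut1, nut2 below 0.03 m/s); the robot touches nothing.
It fails at once if a nut is lifted more than 20 mm off the shelf (height (world z) of any of nut0, nut1, nut2 above 0.16 m).
It fails at once if a nut is carried out over the bin: held by the fingers at shelf height more than 30 mm beyond the shelf's edge ((x of nut0 in the frame of shelf below -0.03 m and height (world z) of nut0 above 0.13 m and contact force between the fingers and nut0 above 0.3 N) or (x of nut1 in the frame of shelf below -0.03 m and height (world z) of nut1 above 0.13 m and contact force between the fingers and nut1 above 0.3 N) or (x of nut2 in the frame of shelf below -0.03 m and height (world z) of nut2 above 0.13 m and contact force between the fingers and nut2 above 0.3 N)).
It fails at once if another thing on the shelf is moved more than 20 mm or tipped (distance of any of driver_case, lantern, bulb, tape, hasp, padlock from where it was at the start of the episode above 0.02 m or angle between any of driver_case, lantern, bulb, tape, hasp, padlock's own z axis and vertical above 0.3 rad).
It also fails if it takes over 69 s, if anything falls off the work surface, if the arm or the gripper's body presses on something with over 40 N, if the wrist force passes 120 N, or if a joint passes its speed limit or range.

## Working session

There is one attempt and no reset: what is moved stays moved. The work goes in short steps, Python scripts to look and compute and a tool call to move; the robot and the scene stay as the last step left them, time stands still between calls to the robot, and variables do not carry over. Pictures are saved under pics/ and viewed, at most 12 in all, crops included, and the job is handed in when it is done.

Besides the shell and the picture viewer there is one more tool, called after "Request:" as name(argument=value, ...) on one line, values as JSON. step_arm: Moves the arm, as the interface text tells. Its arguments: {"type":"object","properties":{"steps":{"type":"array","items":{"type":"number"}},"grip_force":{"type":"number"}},"required":["steps"]}

```bash
mkdir -p pics; python3 - <<'E'
from cell import env
import cv2
for n in("scene","top"):
    c=env.read_camera(n); cv2.imwrite(f"pics/{n}0.png",c["image"][:,:,::-1]); print(n,c["R"].round(3).tolist(),c["t"].round(3),c["camera_matrix"].round(1).tolist(),c["distortion"])
o=env.get_obs(); print(o["tool_pos"],o["tool_rot"],o["time_s"])
E
```

```text
scene [[0.885, 0.466, 0.009], [0.389, -0.729, -0.563], [-0.256, 0.502, -0.826]] [-0.595 -0.129  1.329] [[485.9, 0.0, 311.8], [0.0, 485.9, 243.0], [0.0, 0.0, 1.0]] [0.03889298 0.         0.         0.         0.        ]
top [[-0.015, -1.0, -0.021], [-0.997, 0.017, -0.079], [0.08, 0.02, -0.997]] [0.075 0.644 1.53 ] [[614.7, 0.0, 318.2], [0.0, 614.7, 238.5], [0.0, 0.0, 1.0]] [-0.18267823  0.          0.          0.          0.        ]
[0.23005342 0.60772561 0.40379739] [-1.79903009e+02  4.40028429e-03  1.59270321e+02] 0.1
```

View pics/scene0.png

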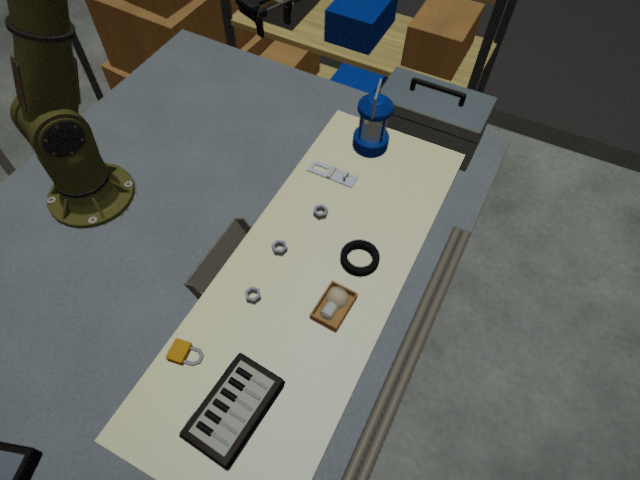

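View pics/top0.png

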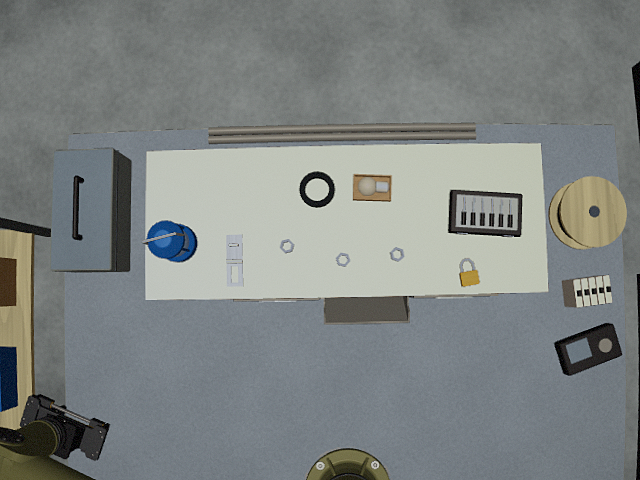

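The top view shows nuts at (288,246), (344,260) and (397,254), and the bin mouth from about (324,297) to (410,323). The tape is at (317,189), the tray at (372,188), the hasp at (235,260) and the padlock at (469,272).

```bash
cat > h.py <<'E'
import numpy as np,cv2
from cell import env
def back(c,uv,z):
    n=cv2.undistortPoints(np.array([[uv]],float),c["camera_matrix"],c["distortion"])[0,0]
    C=-c["R"].T@c["t"]; d=c["R"].T@np.array([n[0],n[1],1]); return (C+d*(z-C[2])/d[2])
E
python3 - <<'E'
from h import *
c=env.read_camera("top")
P=dict(nA=(288,246,.15),nB=(344,260,.15),nC=(397,254,.15),FL=(146,299,.14),FR=(548,292,.14),BL=(146,152,.14),BR=(541,144,.14),binL=(325,323,.1),binR=(408,321,.1),binL0=(325,299,.13),tape=(317,189,.15),trayL=(353,202,.15),hasp=(243,286,.14),haspT=(242,235,.14),padL=(460,287,.16),padT=(461,260,.15),caseL=(449,234,.17))
for k,(u,v,z) in P.items(): print(k,back(c,(u,v),z).round(3)[:2])
a=back(c,(146,299),.14);b=back(c,(548,292),.14);d=(a-b)[:2];print("yaw of shelf",np.degrees(np.arctan2(-d[0],d[1])),(a+b)/2,np.hypot(*d))
E
```

```text
nA [0.619 0.133]
nB [0.584 0.003]
nC [ 0.596 -0.121]
FL [0.499 0.475]
FR [ 0.499 -0.482]
BL [0.855 0.479]
BR [ 0.858 -0.483]
binL [0.436 0.05 ]
binR [ 0.438 -0.149]
binL0 [0.494 0.049]
tape [0.752 0.063]
trayL [ 0.72 -0.02]
hasp [0.527 0.241]
haspT [0.648 0.242]
padL [ 0.517 -0.264]
padT [ 0.58  -0.271]
caseL [ 0.639 -0.24 ]
yaw of shelf 0.04350718742596479 [ 0.49904229 -0.00371752  0.14      ] 0.9574003719873685
```

Request:
step_arm(steps=[0, 0, 0, 0, -10.4, 0, 0, 0, 0, -10.3, 0, -22, -50, 0, 0, 0, -22, -50, 0, 0, 0, -22, -50, 0, 0, 0, -22, -50, 0, 0, 0, -22, -50, 0, 0, 0, -22, -50, 0, 0, 0, -22, -50, 0, 0, 0, -22, -50, 0, 0, 0, -22, -50, 0, 0, 0, -22, -50, 0, 0], grip_force=20)

```text
time_s: 1.65
tool_pos: [0.4501, 0.106, 0.4048]
tool_rot: [180.0, 0.0, 180.0]
force: [1.0, 0.8, 1.0]
grip_width: 0.0005
grasp_force: 0.0
```

Request:
step_arm(steps=[0, -45, -26, 0, 0, 0, -45, -26, 0, 0, 0, -45, -26, 0, 0, 0, -50, -25, 0, 0, 0, 0, 0, 30, 0, 0, 0, 0, 25, 0, 0, 0, 0, 15, 0, 0, 0, 0, 8, 0, 0, 0, 0, 0, 0])

```text
time_s: 2.78
tool_pos: [0.6347, 0.0048, 0.3269]
tool_rot: [180.0, -0.0, 180.0]
force: [-0.1, -0.3, -0.3]
grip_width: 0.0007
grasp_force: 0.0
```

```bash
python3 - <<'E'
from h import *
o=env.get_obs();print(o["tool_pos"],o["force"])
c=env.read_camera("wrist"); cv2.imwrite("pics/w1.png",c["image"][:,:,::-1])
E
```

```text
[0.63472858 0.00483388 0.32685325] [-0.07598903 -0.28605372 -0.27581035]
```

View pics/w1.png

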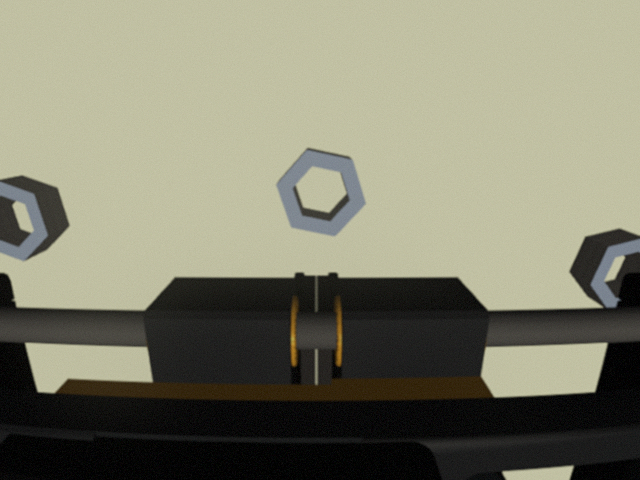

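Nut B is at (321,192), in line with the closed fingertips at column 317, so I'll sweep it straight toward the edge.

Request:
step_arm(steps=[0, 8, 0, 0, 0, 0, 10, 0, 0, 0, 0, 10, 0, 0, 0, 0, 12, 0, 0, 0, 0, 12, 0, 0, 0, 0, 12, 0, 0, 0, 0, 12, 0, 0, 0, 0, 12, 0, 0, 0, 0, 10, 0, 0, 0, 0, 8, 0, 0, 0])

```text
time_s: 4.08
tool_pos: [0.5281, 0.0048, 0.3268]
tool_rot: [180.0, 0.0, 180.0]
force: [0.4, 0.1, 0.4]
grip_width: 0.0005
grasp_force: 0.3
```

```bash
python3 - <<'E'
from h import *
o=env.get_obs();print(o["tool_pos"],o["force"])
c=env.read_camera("wrist"); cv2.imwrite("pics/w2.png",c["image"][:,:,::-1])
E
```

```text
[0.52812751 0.00476624 0.32676705] [0.42106184 0.09204149 0.42096535]
```

View pics/w2.png

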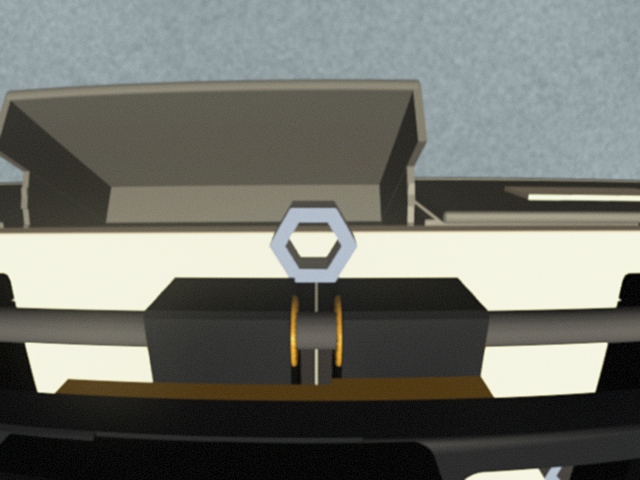

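The nut is flat against the fingers at (313,243) and the edge is at row 229. The bin below it spans columns 25–410, so I'll push a little further.

Request:
step_arm(steps=[0, 7, 0, 0, 0, 0, 7, 0, 0, 0, 0, 6, 0, 0, 0, 0, 0, 0, 0, 0, 0, 0, 0, 0, 0])

```text
time_s: 4.75
tool_pos: [0.5089, 0.0048, 0.3268]
tool_rot: [180.0, 0.0, 180.0]
force: [0.1, 0.2, -0.9]
grip_width: 0.0003
grasp_force: 0.0
```

```bash
python3 - <<'E'
from h import *
o=env.get_obs();print(o["tool_pos"],o["force"])
c=env.read_camera("wrist"); cv2.imwrite("pics/w3.png",c["image"][:,:,::-1])
E
```

```text
[0.5089113  0.00481497 0.32684487] [ 0.12688426  0.18841837 -0.87741537]
```

View pics/w3.png

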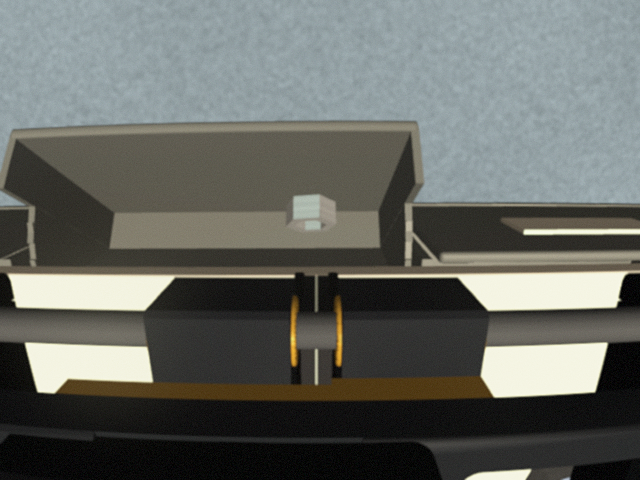

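The nut dropped into the bin at (311,212). Nut C is next, with a 10° inward diagonal.

Request:
step_arm(steps=[0, -4, 0, -30, 0, 0, 0, 0, -40, 0, 0, -44, -45, 0, 0, 0, -44, -45, 0, 0, 0, -44, -45, 0, 0, 0, 0, 0, 0, 10, 0, 0, 0, 30, 0, 0, 0, 0, 25, 0, 0, 0, 0, 15, 0, 0, 0, 0, 0, 0])

```text
time_s: 6.05
tool_pos: [0.6436, -0.1291, 0.3256]
tool_rot: [-180.0, -0.1, 170.0]
force: [-0.0, 0.1, -0.5]
grip_width: 0.0005
grasp_force: 0.0
```

Request:
step_arm(steps=[0, 8, 0, 0, 0, 0, 10, 0, 0, 0, 0, 10, 0, 0, 0, 0, 12, 0, 0, 0, 0, 12, 0, 0, 0, 0, 12, 0, 0, 0, 0, 12, 0, 0, 0, 0, 12, 0, 0, 0, 0, 12, 0, 0, 0, 0, 10, 0, 0, 0, 0, 6, 0, 0, 0])

```text
time_s: 7.42
tool_pos: [0.5289, -0.1091, 0.3268]
tool_rot: [180.0, 0.0, 170.0]
force: [0.1, -0.3, -0.7]
grip_width: 0.0003
grasp_force: 0.2
```

```bash
python3 - <<'E'
from h import *
o=env.get_obs();print(o["tool_pos"],o["force"])
c=env.read_camera("wrist"); cv2.imwrite("pics/w4.png",c["image"][:,:,::-1])
E
```

```text
[ 0.52893905 -0.10906872  0.326771  ] [ 0.07315314 -0.30235215 -0.65110056]
```

View pics/w4.png

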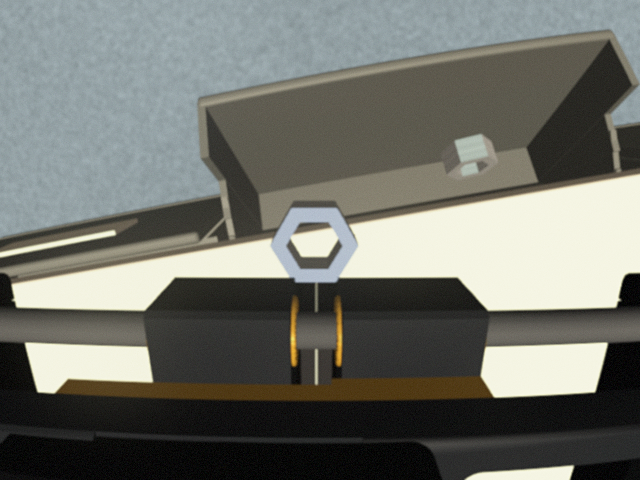

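Nut C is seated at (314,243), inside the bin's left wall (column ~235). I'll finish it, then go behind nut A.

Request:
step_arm(steps=[0, 7, 0, 0, 0, 0, 7, 0, 0, 0, 0, 6, 0, 0, 0, 0, 0, 0, 0, 0, 0, 0, 0, 0, 0, 0, -4, 0, -30, 0, 0, 0, 0, -40, 0, 0, 0, 0, 0, -10, 0, 0, 0, 0, 0])

```text
time_s: 8.6
tool_pos: [0.514, -0.1064, 0.397]
tool_rot: [180.0, 0.0, 179.9]
force: [-1.1, 0.9, -0.2]
grip_width: 0.0003
grasp_force: 0.0
```

Request:
step_arm(steps=[0, -23, 46, 0, 0, 0, -23, 46, 0, 0, 0, -23, 46, 0, 0, 0, -23, 46, 0, 0, 0, -23, 46, 0, 0, 0, -23, 46, 0, 0, 0, 0, 0, 0, -10, 0, 0, 0, 0, -10, 0, 0, 0, 0, -9, 0, 0, 0, 0, -9, 0, 0, 0, 0, -9, 0, 0, 0, 0, 0])

```text
time_s: 10.1
tool_pos: [0.6519, 0.1695, 0.3957]
tool_rot: [179.9, -0.1, -133.3]
force: [-0.0, -0.3, 0.3]
grip_width: 0.0005
grasp_force: 0.0
```

```bash
python3 - <<'E'
from h import *
o=env.get_obs();print(o["tool_pos"],o["tool_rot"],o["qpos"])
c=env.read_camera("wrist"); cv2.imwrite("pics/w5.png",c["image"][:,:,::-1])
E
```

```text
[0.65193199 0.16951994 0.39572224] [ 1.79949394e+02 -7.62027119e-02 -1.33278650e+02] [-31.43489439  21.9739808   19.5563458   80.79065411  -7.34167709
  78.575595   124.99277986]
```

View pics/w5.png

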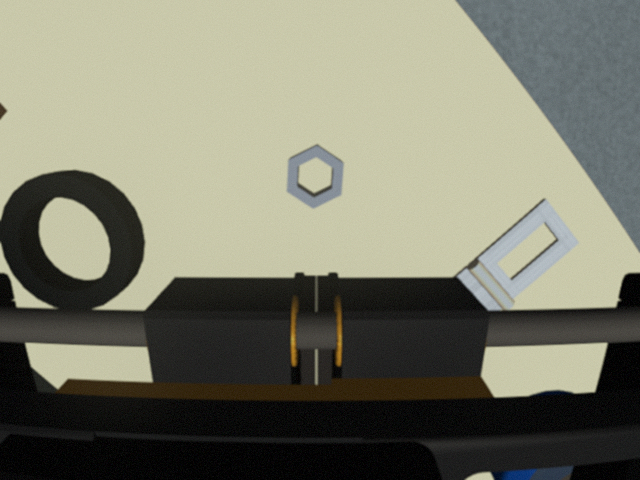

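Nut A is at (316,176), exactly in line with the fingers, and the hasp and tape are well off the path.

Request:
step_arm(steps=[0, 0, 0, 30, 0, 0, 0, 0, 25, 0, 0, 0, 0, 14, 0, 0, 0, 0, 0, 0, 0, 8, 0, 0, 0, 0, 10, 0, 0, 0, 0, 10, 0, 0, 0, 0, 12, 0, 0, 0, 0, 12, 0, 0, 0, 0, 12, 0, 0, 0, 0, 12, 0, 0, 0, 0, 12, 0, 0, 0])

```text
time_s: 11.65
tool_pos: [0.5913, 0.1047, 0.3278]
tool_rot: [180.0, 0.0, -133.0]
force: [0.4, 1.4, 0.8]
grip_width: 0.0007
grasp_force: 0.3
```

Request:
step_arm(steps=[0, 12, 0, 0, 0, 0, 12, 0, 0, 0, 0, 12, 0, 0, 0, 0, 12, 0, 0, 0, 0, 12, 0, 0, 0, 0, 12, 0, 0, 0, 0, 12, 0, 0, 0, 0, 8, 0, 0, 0])

```text
time_s: 12.65
tool_pos: [0.5286, 0.0372, 0.3278]
tool_rot: [180.0, -0.0, -133.1]
force: [0.8, 0.4, 0.9]
grip_width: 0.0004
grasp_force: 0.2
```

```bash
python3 - <<'E'
from h import *
o=env.get_obs();print(o["tool_pos"],o["tool_rot"],o["qpos"])
c=env.read_camera("wrist"); cv2.imwrite("pics/w6.png",c["image"][:,:,::-1])
E
```

```text
[0.52857075 0.03724752 0.32776558] [ 1.79996049e+02 -1.88041804e-04 -1.33055171e+02] [-27.78704506   6.83072447  22.4567963  106.67433787  -2.83133642
  67.03648064 132.57638122]
```

View pics/w6.png

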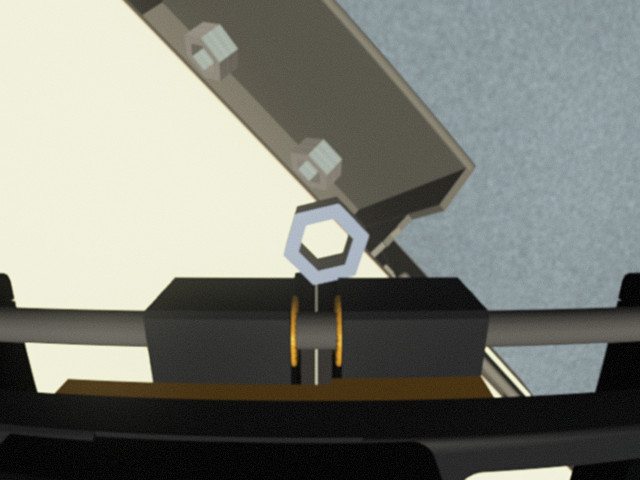

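Two nuts are in. Nut A is at the edge at (326,240) and still on the fingers, so I'll continue on the diagonal.

Request:
step_arm(steps=[0, 8, 0, 0, 0, 0, 8, 0, 0, 0, 0, 7, 0, 0, 0, 0, 6, 0, 0, 0, 0, 4, 0, 0, 0, 0, 0, 0, 0, 0])

```text
time_s: 13.45
tool_pos: [0.5065, 0.0136, 0.3278]
tool_rot: [-180.0, 0.0, -133.1]
force: [0.6, -0.6, 0.0]
grip_width: 0.0003
grasp_force: 0.0
```

```bash
python3 - <<'E'
from h import *
o=env.get_obs();print(o["tool_pos"],o["tool_rot"],o["force"])
c=env.read_camera("wrist"); cv2.imwrite("pics/w7.png",c["image"][:,:,::-1])
E
```

```text
[0.50649341 0.01361207 0.32779307] [-1.79999892e+02  1.03403944e-02 -1.33050780e+02] [ 0.56072109 -0.56200851  0.02057166]
```

View pics/w7.png

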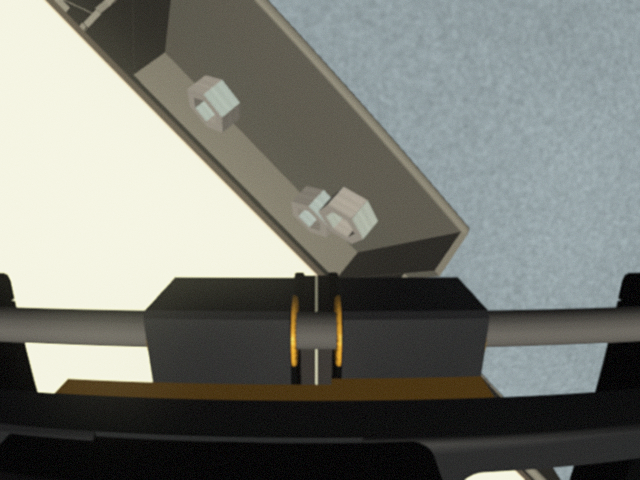

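All three nuts lie in the bin, at (215,102), (311,210) and (350,217). Next I'll rise, turn back and move out in front of the bin lip.

Request:
step_arm(steps=[0, -4, 0, -30, 0, 0, 0, 0, -40, 0, 0, 0, 0, 0, 10, 0, 0, 0, 0, 10, 0, 0, 0, 0, 9, 0, 0, 0, 0, 9, 0, 0, 0, 0, 9, 0, 25, -36, 0, 0, 0, 25, -36, 0, 0, 0, 25, -36, 0, 0, 0, 24, -34, 0, 0, 0, 0, 0, 0, 0])

```text
time_s: 15.0
tool_pos: [0.4089, -0.1278, 0.3981]
tool_rot: [180.0, 0.1, 179.7]
force: [0.4, 0.8, 0.3]
grip_width: 0.0001
grasp_force: 0.0
```

Request:
step_arm(steps=[0, 7, 0, 0, 0, 0, 0, 0, 40, 0, 0, 0, 0, 40, 0, 0, 0, 0, 15, 0, 0, 0, 0, 0, 0])

```text
time_s: 15.62
tool_pos: [0.4034, -0.1245, 0.3024]
tool_rot: [-180.0, -0.1, -180.0]
force: [-0.1, -0.7, 0.1]
grip_width: 0.0007
grasp_force: 0.0
```

```bash
python3 - <<'E'
from h import *
o=env.get_obs();print(o["tool_pos"],o["force"],o["qpos"])
c=env.read_camera("scene"); cv2.imwrite("pics/s8.png",cv2.resize(c["image"][180:340,130:330,::-1],None,fx=3.5,fy=3.5))
E
```

```text
[ 0.40341437 -0.12450705  0.30242409] [-0.07339046 -0.7440557   0.14372182] [-20.36738917  -7.10686033  32.2594351  121.97584397   4.25027875
  64.1990733   99.86872012]
```

View pics/s8.png

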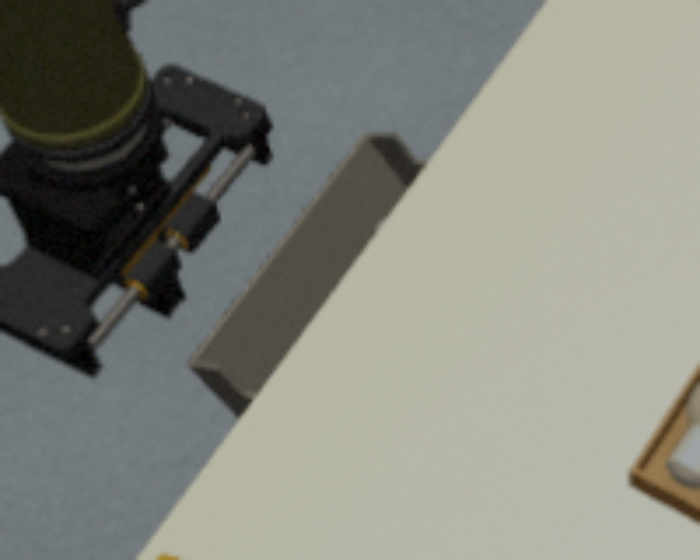

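The fingers are in front of the lip with clearance. I'll go lower and push the bin shut.

Request:
step_arm(steps=[0, 0, 0, 20, 0, 0, 0, 0, 12, 0, 0, -8, 0, 0, 0, 0, -8, 0, 0, 0, 0, -8, 0, 0, 0, 0, -8, 0, 0, 0, 0, -8, 0, 0, 0, 0, -8, 0, 0, 0, 0, -8, 0, 0, 0, 0, -7, 0, 0, 0, 0, -5, 0, 0, 0])

```text
time_s: 17.05
tool_pos: [0.4719, -0.1251, 0.2708]
tool_rot: [-180.0, 0.0, 180.0]
force: [-1.3, -0.1, 0.7]
grip_width: 0.0001
grasp_force: 0.7
```

Request:
step_arm(steps=[0, -4, 0, 0, 0, 0, -3, 0, 0, 0, 0, -3, 0, 0, 0, 0, 0, 0, 0, 0])

```text
time_s: 17.55
tool_pos: [0.4816, -0.1252, 0.2708]
tool_rot: [-180.0, 0.0, 180.0]
force: [0.3, 0.4, -0.2]
grip_width: 0.0007
grasp_force: 0.0
```

Request:
step_arm(steps=[0, -2, 0, 0, 0, 0, -2, 0, 0, 0, 0, 0, 0, 0, 0])

```text
time_s: 17.92
tool_pos: [0.4848, -0.1252, 0.2706]
tool_rot: [180.0, -0.1, 180.0]
force: [-5.8, 1.1, 3.8]
grip_width: 0.0003
grasp_force: 2.4
```

Request:
step_arm(steps=[0, -2, 0, 0, 0, 0, 0, 0, 0, 0])

```text
time_s: 18.18
tool_pos: [0.4855, -0.1254, 0.2703]
tool_rot: [179.9, -0.4, 179.9]
force: [-10.5, 0.9, 7.5]
grip_width: 0.0008
grasp_force: 5.3
```

Request:
step_arm(steps=[0, 6, 0, 0, 0, 0, 15, 0, 0, 0, 0, 25, 0, 0, 0, 0, 20, 0, 0, 0, 0, 0, 0, -40, 0, 0, 0, 0, -40, 0, 0, 0, 0, 0, 0])

```text
time_s: 19.05
tool_pos: [0.4219, -0.1256, 0.3538]
tool_rot: [180.0, 0.5, 180.0]
force: [0.5, 0.1, -0.2]
grip_width: 0.0004
grasp_force: 0.0
```

```bash
python3 - <<'E'
from h import *
o=env.get_obs();print(o["tool_pos"],o["force"],o["time_s"])
c=env.read_camera("top"); cv2.imwrite("pics/t9.png",cv2.resize(c["image"][130:350,130:560,::-1],None,fx=1.8,fy=1.8))
E
```

```text
[ 0.42192512 -0.12563546  0.35383951] [ 0.52773128  0.14873792 -0.17708808] 19.05
```

View pics/t9.png

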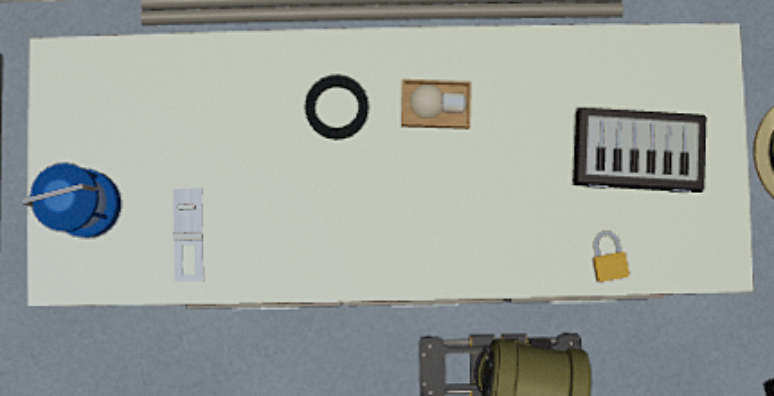

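The bin front (columns 345–505, row ~302) is flush with the two fixed bins. The shelf is clear of nuts and the other things have not moved.

```bash
python3 -c "
from cell import env
print(env.sign_off())"
```

```text
the job is handed in; nothing more can be done
None
```

I swept all three nuts into the bin, pushed it shut against its stop and left the other things in place; I handed the job in at about 19 s, and no verdict was returned.

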